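Make up two barista station kits

TASK

Make up the two station kits from the stock on the table: the green-lidded jar and the tamper go on the blue tray, the red-lidded jar and the steel dosing cup on the yellow tray. On each tray the jar stands upright on the white mat and the tool (tamper or dosing cup) upright on the black mat, each wholly on its mat. Set things down rather than dropping them, tip nothing over, and leave the cork-lidded jar and the blue cup where they are.

Things in the scene. Friction and masses are not known exactly. Their poses are not given: they have to be found in the camera images.
- green_jar: closed glass jar of dark beans with a green lid; 80 mm tall (all sizes in mm), glass 56 in diameter from 0 to 62 high, lid 58 in diameter and 18 thick on top; about 250 g. Origin: centre of its underside, z up.
- red_jar: closed glass jar of dark beans with a red lid; 80 mm tall (all sizes in mm), glass 56 in diameter from 0 to 62 high, lid 58 in diameter and 18 thick on top; about 250 g. Origin: centre of its underside, z up.
- tamper: coffee tamper standing on its base, 88 mm tall (all sizes in mm), about 350 g: steel disc 58 in diameter and 24 high, steel neck 22 in diameter up to 42, dark wooden handle 36 in diameter from 42 to 88 with rounded edges. Origin: centre of the disc's underside, z up. Grip it by the handle.
- dosing_cup: open, handleless steel dosing cup standing mouth up, 60 mm tall (all sizes in mm), 56 in diameter at the foot and 58 at the rim, wall 3, about 150 g. Origin: centre of its underside, z up.
- blue_tray: blue serving tray, fixed, 250 mm long (its x; all sizes in mm) by 130 wide (its y), low rim 16 high and 5 thick, floor 8 thick. On it two round mats, 84 in diameter and 3 thick, so their tops lie 11 above the origin: black mat centred at x = -55, white mat at x = +55 (both y = 0). Origin: centre of its underside on the table. The trays may be either side and turned up to 20 degrees.
- yellow_tray: yellow serving tray, fixed, 250 mm long (its x; all sizes in mm) by 130 wide (its y), low rim 16 high and 5 thick, floor 8 thick. On it two round mats, 84 in diameter and 3 thick, so their tops lie 11 above the origin: white mat centred at x = -55, black mat at x = +55 (both y = 0). Origin: centre of its underside on the table. The trays may be either side and turned up to 20 degrees.
- cork_jar: closed glass jar of dark beans with a cork lid; 80 mm tall (all sizes in mm), glass 56 in diameter from 0 to 62 high, lid 58 in diameter and 18 thick on top; about 250 g. Origin: centre of its underside, z up. Not part of either kit: stays where it is.
- blue_cup: open blue ceramic cup without handle, 62 mm in rim diameter, 58 mm tall. Origin: centre of its underside. Not part of either kit: stays where it is.
There are look-alikes about, which are no part of the job. What is shaped like the green_jar but pink or purple is not meant. What is shaped like the tamper but pink is not meant.

How it is judged (in metres and radians):
At the end, for the whole second after the job is handed in: Green jar on white mat, tamper on black mat of the blue tray; red jar on white mat, dosing cup on black mat of the yellow tray. Each within 14 mm of the mat's centre along both tray axes, underside 7-15 mm above the tray's, within 0.1 rad of upright, released, at rest (x of green_jar in the frame of blue_tray between 0.041 and 0.069 m and y of green_jar in the frame of blue_tray between -0.014 and 0.014 m and z of green_jar in the frame of blue_tray between 0.007 and 0.015 m and angle between each of green_jar, tamper, red_jar, dosing_cup's own z axis and vertical below 0.1 rad and linear speed of each of green_jar, tamper, red_jar, dosing_cup below 0.02 m/s and angular speed of each of green_jar, tamper, red_jar, dosing_cup below 0.2 rad/s and contact force between each of green_jar, tamper, red_jar, dosing_cup and the fingers below 0.1 N and x of tamper in the frame of blue_tray between -0.069 and -0.041 m and y of tamper in the frame of blue_tray between -0.014 and 0.014 m and z of tamper in the frame of blue_tray between 0.007 and 0.015 m and x of red_jar in the frame of yellow_tray between -0.069 and -0.041 m and y of red_jar in the frame of yellow_tray between -0.014 and 0.014 m and z of red_jar in the frame of yellow_tray between 0.007 and 0.015 m and x of dosing_cup in the frame of yellow_tray between 0.041 and 0.069 m and y of dosing_cup in the frame of yellow_tray between -0.014 and 0.014 m and z of dosing_cup in the frame of yellow_tray between 0.007 and 0.015 m); the robot touches nothing.
It fails at once if the cork-lidded jar or the blue cup is moved more than 20 mm (distance of any of cork_jar, blue_cup from where it was at the start of the episode above 0.02 m).
It fails at once if anything is tipped over (more than 0.6 rad) (angle between any of green_jar, tamper, red_jar, dosing_cup, cork_jar, blue_cup's own z axis and vertical above 0.6 rad).
It fails at once if a kit thing is dropped (falls free at over 0.8 m/s, a drop of more than 3 cm) ((linear speed of green_jar above 0.8 m/s and contact force between green_jar and the fingers below 0.05 N) or (linear speed of tamper above 0.8 m/s and contact force between tamper and the fingers below 0.05 N) or (linear speed of red_jar above 0.8 m/s and contact force between red_jar and the fingers below 0.05 N) or (linear speed of dosing_cup above 0.8 m/s and contact force between dosing_cup and the fingers below 0.05 N)).
It also fails if it takes over 112 s, if anything falls off the work surface, if the arm or the gripper's body presses on something with over 40 N, if the wrist force passes 120 N, or if a joint passes its speed limit or range.

ROBOT

A 6-joint arm with a two-finger parallel gripper is mounted at the origin on the work surface. World frame = base frame: x ahead of the robot, y to its left, z up, the work surface at z = 0. Lengths are in mm, angles in rad, forces in N, time in s.
With the tool pointing down it reaches from about 300 to 775 mm from the base axis. Payload 14.6 kg.
Tool frame: the origin (TCP) lies between the finger pads; the fingertips stand 19 mm ahead of it and the grasp point (between the pads) is the TCP; z points along the fingers, y is the line along which they close (so a half turn about z gives the same grasp; the last joint's range is limited). The gripper opens to 94 mm and grips with 3 to 60 N. Pads are 16 mm wide; open, the fingers measure 119 mm over their backs; the gripper's body (75 mm by 177 mm) begins 78 mm behind the grasp point.
Start: joints at [-1.371, 0.3, 1.521, -0, 1.321, -0.067], TCP at [144.999, -530.533, 224.446] pointing down, gripper open.
Joint ranges: [-3.03, 3.03], [-0.79, 2.21], [0.23, 2.52], [-1.04, 4.18], [0, 3.07], [-2.55, 2.55]. Speed limits (rad/s): [2.22, 2.22, 2.57, 3.14, 3.14, 3.14].

INTERFACE

Orientations are given as [roll, pitch, yaw] about the fixed x, y, z axes, in that order (R = Rz(yaw) Ry(pitch) Rx(roll)).
In Python, from cell import monitor, imaging, job, find_in, trace gives the robot as it stands. The module is installed in compiled form; this text tells all that it offers.
- The arm moves only by the tool arm_command, never from a script. Its argument "steps" is a list of rows, each a list of 5 numbers: the opening, from 0 (shut) to 1 (fully open), then the shift along the tool's x, y, z in mm, then the turn about the tool's z in degrees. In form: [[gripper, dx, dy, dz, turn], ...]. A call has 1 to 20 rows; each row is the pose to reach, as a shift and turn from the pose commanded when the call began, along the tool's axes at that moment; what a row does not reach only later rows make up. A row lasts 1/8 s, in which the tool goes at most 62.5 mm and 10.7 degrees, less where a joint would pass 70% of its speed; a pose out of reach is approached as far as the arm can. A call with a gripper value outside its range is refused whole. The fingers move at their own pace and stop on an object; "force" is the grip in N (left out, the last holds). Time passes only in rows, so rows that repeat a pose let the fingers close. It gives the time, the measured TCP pose, the force, the opening and the grip force at its end, in the units of the state.
- monitor.read_state(): the state, without advancing time (a new reading comes with each control period).
- imaging.camera(name): name is "scene" or "top" or "wrist"; returns a dict with "img" (400x640x3 uint8, red, green, blue), "mtx" (3x3 intrinsics, pixels), "view" (4x4, takes a point from world to camera coordinates). Camera axes: x right, y down, z forward; pixel columns grow to the right and rows downward; lengths in mm; the calibration is good to about 2 mm. The wrist camera is an equidistant fisheye: a pixel r from the principal point sees the ray r / f radians off the axis. A picture is of the moment at which its call begins. There is no depth.
- job.sign_off(): hands the job in; it is judged then, once.
Trained networks look in a picture, given as the dict that the camera call returned (one of the last four; its "shot" number tells which), for a name from the list of things; names that differ only in an ending like _2 or _b are one class to them, and where a whole thing is asked for, a point or a joint stands for the part that bears it (a point fixed in the world has none). Each returns a list of dicts, best first, with "p" (0 to 1); they miss things now and then, are a little off and sometimes report something else, mostly with a low value. They report only what shows in the picture. A call takes as long as a camera call. They do not tell look-alikes from the thing itself.
- find_in(picture, target): "rect" ([centre column, centre row, width, height] in pixels, round what is visible of it).
- trace(picture, target): "region" (400x640 bool, what is visible of it) and "rect" ([centre column, centre row, width, height] in pixels, round what is visible of it).
The state is a dict: "clock": time; "joints": joint angles; "qd": joint speeds; "effort": joint torques, N m; "eef_pos": TCP position; "eef_rot": TCP orientation; "wrist_force": force on the tool from outside, world axes, zero at the start; "moment": the same for the moment, N m; "finger_gap": finger opening in mm; "finger_force": force on a finger pad.
Only numpy, scipy, OpenCV 4.12 (cv2) and the standard library are available. Lean on these libraries where they do the work, as an engineer would, in place of code of your own. Each camera call takes 0.05 s, during which the arm holds its last target. There are 200 camera calls.

## Working session

There is one attempt and no reset: what is moved stays moved. The work goes in short steps, Python scripts to look and compute and a tool call to move; the robot and the scene stay as the last step left them, time stands still between calls to the robot, and variables do not carry over. Pictures are saved under pics/ and viewed, at most 14 in all, crops included, and the job is handed in when it is done.

Besides the shell and the picture viewer there is one more tool, called after "Call:" by a JSON object that holds its "api" and its "payload", one argument or row to a line. arm_command: Moves the arm, as the interface text tells. Its arguments: {"type":"object","properties":{"steps":{"type":"array","items":{"type":"array","items":{"type":"number"}}},"force":{"type":"number"}},"required":["steps"]}

```bash
mkdir -p pics; cat > h.py <<'E'
import numpy as np, cv2
from cell import monitor, imaging, job, find_in, trace
def save(n,img): cv2.imwrite(f'pics/{n}.png',img[...,::-1])
def proj(c,P):
    p=c['view'][:3,:3]@np.asarray(P,float)+c['view'][:3,3]; q=c['mtx']@p; return q[:2]/q[2]
def px2w(c,u,v,z):
    R=c['view'][:3,:3];t=c['view'][:3,3]
    d=R.T@np.linalg.inv(c['mtx'])@np.array([u,v,1.]);o=-R.T@t
    return (o+d*(z-o[2])/d[2])[:2]
E
python3 - <<'E'
from h import *
print(monitor.read_state())
for n in('top','scene'):
    c=imaging.camera(n); save(n,c['img']); print(n,c['mtx'].tolist(),c['view'].round(3).tolist())
    for t in ['green_jar','red_jar','cork_jar','tamper','dosing_cup','blue_cup','blue_tray','yellow_tray']:
        print(t,[(round(float(d['p']),2),np.round(d['rect']).astype(int).tolist()) for d in find_in(c,t)][:5])
E
```

```text
{'clock': 0.0, 'joints': array([-1.37061634e+00,  3.00476484e-01,  1.52155138e+00,  3.67472130e-05,
        1.32074129e+00, -6.65688105e-02]), 'qd': array([-3.48557320e-05,  1.01619021e-03, -9.57906430e-04,  7.57395874e-04,
       -5.35225865e-04, -5.47574440e-04]), 'effort': array([-1.91110121e-03, -5.31809235e+01, -3.52733588e+01,  7.07719359e-02,
        2.44157261e-02, -8.48927789e-05]), 'eef_pos': array([ 144.95288464, -530.30726774,  223.89594125]), 'eef_rot': array([-3.14042112e+00, -1.13775306e-04,  2.66739614e-01]), 'wrist_force': array([ 0.24449814, -0.70567818,  0.45582248]), 'moment': array([ 0.01225966,  0.00125109, -0.01904402]), 'finger_force': 0.0, 'finger_gap': 93.88503152799714}
top [[364.2597582809203, 0.0, 323.932401906039], [0.0, 364.2597582809203, 195.21886908314937], [0.0, 0.0, 1.0]] [[0.019, -0.999, 0.037, -25.112], [-0.998, -0.022, -0.066, 599.477], [0.067, -0.035, -0.997, 895.959], [0.0, 0.0, 0.0, 1.0]]
green_jar [(0.84, [358, 161, 26, 31]), (0.6, [346, 121, 18, 31]), (0.56, [393, 137, 34, 28])]
red_jar [(0.87, [290, 264, 25, 26])]
cork_jar [(0.77, [293, 156
[... 167 characters left out ...]
15, 23, 24])]
blue_tray [(0.87, [439, 223, 66, 99]), (0.16, [293, 215, 21, 25])]
yellow_tray [(0.68, [187, 222, 59, 100])]
scene [[392.3866471639668, 0.0, 320.35457311018087], [0.0, 392.3866471639668, 197.4978286155179], [0.0, 0.0, 1.0]] [[0.826, 0.563, -0.006, -514.049], [0.461, -0.682, -0.568, -248.89], [-0.324, 0.466, -0.823, 1154.85], [0.0, 0.0, 0.0, 1.0]]
green_jar [(0.78, [369, 257, 30, 41]), (0.67, [319, 247, 28, 39])]
red_jar [(0.68, [273, 154, 26, 37])]
cork_jar []
tamper [(0.7, [290, 210, 23, 37]), (0.62, [272, 247, 31, 35])]
dosing_cup [(0.88, [245, 193, 23, 28])]
blue_cup [(0.91, [311, 175, 25, 29])]
blue_tray [(0.73, [206, 300, 137, 99])]
yellow_tray [(0.74, [359, 120, 98, 62])]
```

```bash
python3 - <<'E'
import cv2
a=cv2.imread('pics/top.png');cv2.imwrite('pics/topc.png',cv2.resize(a[100:300,140:490],(800,457),interpolation=cv2.INTER_CUBIC))
E
```

```text
(no output)
```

View pics/topc.png

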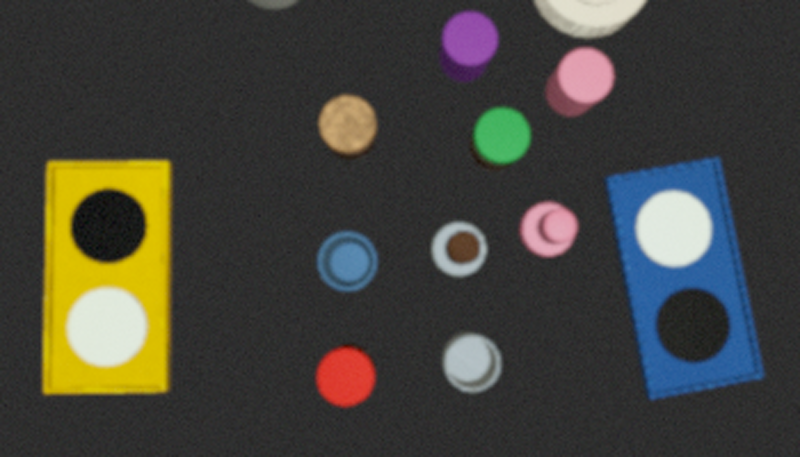

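View pics/scene.png

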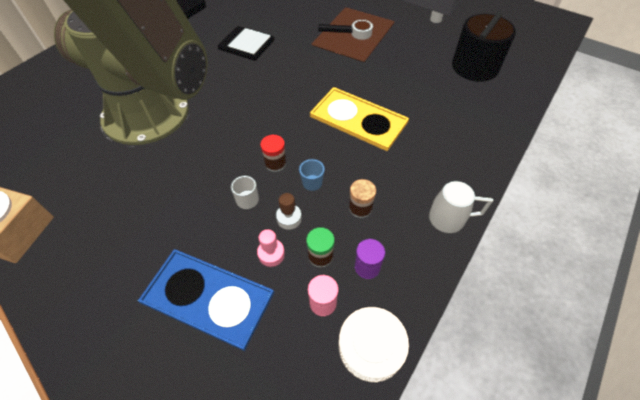

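Candidates (full top-image pixels): jars – green lid (359,159), purple look-alike (345,118), pink look-alike (396,133), cork (292,154), red (291,265); tampers – steel/brown (341,209), pink look-alike (381,200); steel cup (346,259) vs blue cup (292,214). I choose green (359,159), brown-handled (341,209), red, and steel cup. Blue tray is right (white mat up at (434,200)), yellow tray left.

```bash
cat > meas.py <<'E'
from h import *
c=imaging.camera('top'); hsv=cv2.cvtColor(c['img'],cv2.COLOR_RGB2HSV)
def cen(m,box):
    u,v,r=box; k=np.zeros_like(m); k[v-r:v+r,u-r:u+r]=m[v-r:v+r,u-r:u+r]
    n,l,s,ce=cv2.connectedComponentsWithStats(k); i=1+s[1:,4].argmax(); return ce[i],s[i,4],s[i,:4].tolist()
H,S,V=[hsv[...,i].astype(int) for i in range(3)]
M=lambda x:x.astype(np.uint8)
col={'green':(M((abs(H-65)<20)&(S>120)&(V>90)),(359,159,20),80),
'red':(M(((H<8)|(H>172))&(S>150)&(V>120)),(291,265,20),80),
'cork':(M((H<25)&(S>60)&(V>110)),(292,154,20),80),
'tamper_handle':(M((H<20)&(S>80)&(V>40)),(342,208,10),86),
'tamper_all':(M((V>90)),(341,209,16),24),
'cup':(M(V>75),(346,259,18),60),
'bluecup':(M((abs(H-105)<15)&(S>80)&(V>80)),(292,214,18),58),
'B_white':(M((S<60)&(V>170)),(434,200,25),11),
'B_black':(M((V<70)&(S<120)),(443,242,18),11),
'Y_white':(M((S<80)&(V>170)),(187,243,25),11),
'Y_black':(M(V<80),(187,199,18),11)}
for n,(m,b,z) in col.items():
    ce,a,bb=cen(m,b); print(n,ce.round(1),a,bb,px2w(c,*ce,z).round(1))
if __name__=='__main__':
    import cv2
    save('crop',cv2.resize(c['img'][145:225,325:405],(640,640)[:2] and (600,600),interpolation=cv2.INTER_CUBIC))
E
python3 meas.py
```

```text
green [359.2 158.9] 502 [347, 147, 25, 25] [684.2 -93. ]
red [290.7 264.5] 537 [278, 252, 26, 26] [433.4  63.1]
cork [291.7 153.8] 506 [279, 141, 26, 26] [692.2  67.4]
tamper_handle [342.2 207.8] 129 [336, 202, 13, 13] [567.  -53.7]
tamper_all [340.5 208.4] 443 [329, 197, 24, 24] [567.4 -54.9]
cup [346.1 258.3] 564 [333, 245, 27, 27] [447.6 -67.3]
bluecup [291.5 214. ] 581 [278, 201, 28, 27] [550.6  65.4]
B_white [434.3 199.6] 882 [418, 183, 33, 34] [ 595.4 -296.9]
B_black [442.8 241.9] 748 [428, 227, 31, 31] [ 487.8 -318.6]
Y_white [186.4 242.5] 942 [169, 226, 35, 34] [475.2 326.7]
Y_black [187.  198.4] 767 [172, 183, 31, 31] [585.1 329.8]
```

View pics/crop.png

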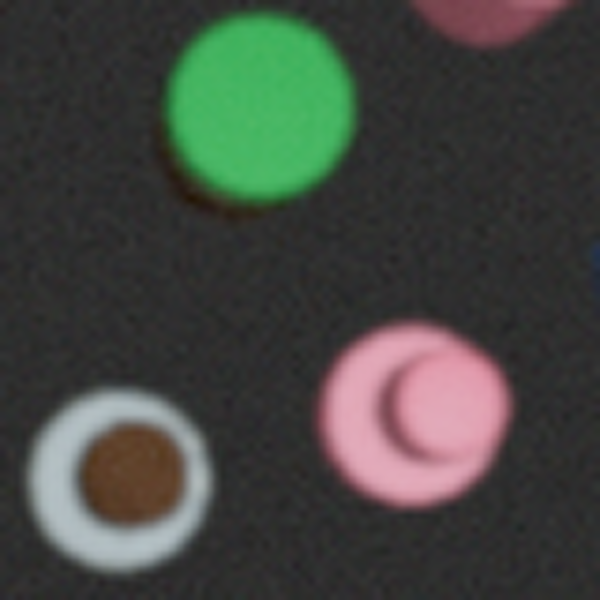

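Crop confirms: bright green lid (upper left) and brown-handled steel tamper (lower left) are the real ones; pink tamper is the look-alike. Moving above the green jar with yaw turned to 0, so tool axes become (x, −y, −z).

Call:
{"api": "arm_command", "payload": {
  "steps": [
    [1,53,-23,0,1],
    [1,106,-47,0,3],
    [1,159,-70,0,4],
    [1,212,-93,0,5],
    [1,265,-117,0,6],
    [1,318,-140,0,8],
    [1,371,-163,0,9],
    [1,424,-187,0,10],
    [1,477,-210,0,12],
    [1,530,-233,0,13],
    [1,583,-257,0,14],
    [1,635,-280,0,15.3],
    [1,635,-280,20,15.3],
    [1,635,-280,50,15.3],
    [1,635,-280,50,15.3],
    [1,635,-280,50,15.3]
  ],
  "force": 20
}}

```text
clock: 2.95
eef_pos: [684.1, -93.2, 175.9]
eef_rot: [3.141, -0.001, -0.0]
wrist_force: [0.0, -0.5, 0.4]
finger_gap: 93.8
finger_force: 0.0
```

```bash
python3 - <<'E'
from h import *
s=monitor.read_state();print(s['clock'],s['eef_pos'],s['eef_rot'])
c=imaging.camera('wrist');save('w1',c['img']);print(c['mtx'],c['view'])
E
```

```text
2.95 [684.07313123 -93.24033853 175.88228602] [ 3.14129397e+00 -1.48037542e-03 -4.42216406e-04]
[[309.70691629   0.         324.55655705]
 [  0.         309.70691629 192.7947818 ]
 [  0.           0.           1.        ]] [[ 1.29996309e-04 -9.99999991e-01  1.44039281e-05 -9.34992168e+01]
 [-9.58928390e-01 -1.20571504e-04  2.83648246e-01  6.40363681e+02]
 [-2.83648242e-01 -5.06855608e-05 -9.58928398e-01  5.39376318e+02]
 [ 0.00000000e+00  0.00000000e+00  0.00000000e+00  1.00000000e+00]]
```

View pics/w1.png

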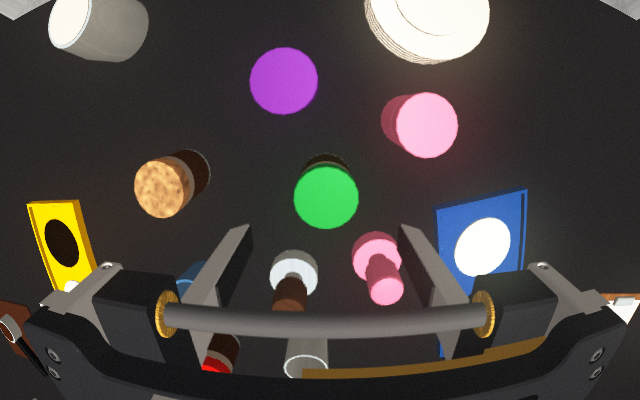

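Wrist view: green lid centre at (326,197) between the fingers, purple (284,80), pink (427,125), cork (162,188). I'll check the lid position against it.

```bash
cat >> h.py <<'E'
def wpx2w(c,u,v,z):
    R=c['view'][:3,:3];t=c['view'][:3,3];K=c['mtx']
    d=np.array([u-K[0,2],v-K[1,2]]);r=np.hypot(*d);th=r/K[0,0]
    d=R.T@np.array([*(d/r*np.sin(th)),np.cos(th)]);o=-R.T@t
    return (o+d*(z-o[2])/d[2])[:2]
E
python3 - <<'E'
from h import *
c=imaging.camera('wrist');h=cv2.cvtColor(c['img'],cv2.COLOR_RGB2HSV).astype(int);H,S,V=h[...,0],h[...,1],h[...,2]
m=((abs(H-65)<20)&(S>120)&(V>90)).astype(np.uint8)
n,l,s,ce=cv2.connectedComponentsWithStats(m);i=1+s[1:,4].argmax();print(ce[i],s[i],wpx2w(c,*ce[i],80))
m=((S<60)&(V>170)).astype(np.uint8);m[:210]=0;m[280:]=0;m[:,:445]=0;m[:,525:]=0
n,l,s,ce=cv2.connectedComponentsWithStats(m);i=1+s[1:,4].argmax();print(ce[i],s[i],wpx2w(c,*ce[i],11))
E
```

```text
[325.63753056 197.30348411] [ 293  166   66   63 3272] [687.46974418 -94.39279425]
[481.82036889 246.65838011] [ 454  217   56   60 2494] [ 598.97125087 -295.71997584]
```

Call:
{"api": "arm_command", "payload": {
  "steps": [
    [1,2,1,30,0],
    [1,2,1,60,0],
    [1,2,1,85,0],
    [1,2,1,105,0],
    [1,2,1,105,0],
    [0.5,2,1,105,0],
    [0.5,2,1,105,0],
    [0.5,2,1,105,0],
    [0.5,2,1,105,0],
    [0.5,2,1,105,0],
    [0.5,2,1,105,0],
    [0.5,2,1,95,0],
    [0.5,2,1,75,0],
    [0.5,2,1,45,0],
    [0.5,2,1,10,0],
    [0.5,2,1,-25,0],
    [0.5,2,1,-25,0]
  ],
  "force": 20
}}

```text
clock: 5.18
eef_pos: [686.7, -94.2, 203.6]
eef_rot: [3.14, -0.006, -0.0]
wrist_force: [0.3, -0.8, -2.6]
finger_gap: 57.3
finger_force: 20.0
```

Call:
{"api": "arm_command", "payload": {
  "steps": [
    [0.5,-10,22,0,0],
    [0.5,-25,56,0,0],
    [0.5,-41,92,0,0],
    [0.5,-57,128,0,0],
    [0.5,-73,164,0,0],
    [0.5,-84,190,0,0],
    [0.5,-90,202,0,0],
    [0.5,-90,202,0,0],
    [0.5,-90,202,30,0],
    [0.5,-90,202,60,0],
    [0.5,-90,202,85,0],
    [0.5,-90,202,102,0],
    [0.5,-90,202,112,0],
    [0.5,-90,202,118,0],
    [0.5,-90,202,118,0],
    [0.5,-90,202,118,0]
  ]
}}

```text
clock: 7.18
eef_pos: [596.0, -296.2, 82.2]
eef_rot: [3.141, -0.001, -0.0]
wrist_force: [0.5, -0.7, -2.1]
finger_gap: 57.3
finger_force: 20.0
```

```bash
python3 - <<'E'
from h import *
c=imaging.camera('wrist');save('w2',c['img'])
E
```

```text
(no output)
```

View pics/w2.png

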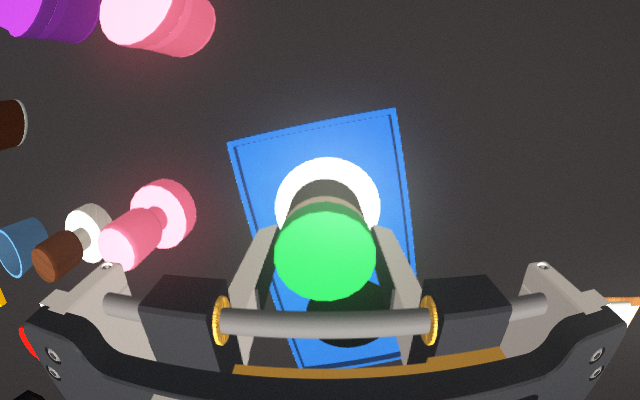

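Wrist view: green jar (325,250) stands over the white mat (327,200), centred. Release, rise, go to the tamper.

Call:
{"api": "arm_command", "payload": {
  "steps": [
    [0.5,0,0,1,0],
    [0.75,0,0,1,0],
    [1,0,0,1,0],
    [1,0,0,1,0],
    [1,0,0,1,0],
    [1,0,0,-20,0],
    [1,0,0,-60,0],
    [0.9,0,0,-110,0],
    [0.65,-3,-30,-120,0],
    [0.65,-8,-80,-120,0],
    [0.65,-14,-130,-120,0],
    [0.65,-20,-180,-120,0],
    [0.65,-26,-225,-120,0],
    [0.65,-28,-242,-120,0],
    [0.65,-28,-242,-100,0],
    [0.65,-28,-242,-100,0]
  ]
}}

```text
clock: 9.22
eef_pos: [567.4, -54.4, 181.2]
eef_rot: [-3.142, 0.001, -0.001]
wrist_force: [-0.5, -0.2, 0.2]
finger_gap: 61.3
finger_force: 0.0
```

```bash
python3 - <<'E'
from h import *
print(monitor.read_state()['eef_pos'])
c=imaging.camera('wrist');save('w3',c['img'])
h=cv2.cvtColor(c['img'],cv2.COLOR_RGB2HSV).astype(int);H,S,V=h[...,0],h[...,1],h[...,2]
m=((H<20)&(S>80)&(V>40)&(V<170)).astype(np.uint8);m[:120]=0;m[290:]=0;m[:,:240]=0;m[:,410:]=0
n,l,s,ce=cv2.connectedComponentsWithStats(m);i=1+s[1:,4].argmax();print(ce[i],s[i],wpx2w(c,*ce[i],86))
E
```

```text
[567.4476004  -54.40715853 181.22447033]
[326.12715964 195.18659295] [ 306  172   41   46 1447] [572.62053829 -55.90922669]
```

View pics/w3.png

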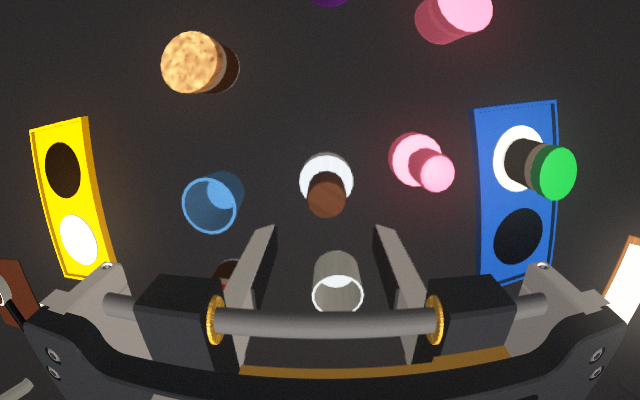

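Wrist view: tamper handle top ~(326,200) centred between fingers, pink look-alike at (437,173) clear; green jar stands on the white mat (528,160).

Call:
{"api": "arm_command", "payload": {
  "steps": [
    [0.65,2,1,30,0],
    [0.65,2,1,65,0],
    [0.65,2,1,95,0],
    [0.65,2,1,115,0],
    [0.65,2,1,115,0],
    [0.25,2,1,115,0],
    [0.25,2,1,115,0],
    [0.25,2,1,115,0],
    [0.25,2,1,115,0],
    [0.25,2,1,115,0],
    [0.25,2,1,115,0],
    [0.25,2,1,105,0],
    [0.25,2,1,85,0],
    [0.25,2,1,55,0],
    [0.25,2,1,20,0],
    [0.25,2,1,-15,0],
    [0.25,2,1,-15,0]
  ],
  "force": 30
}}

```text
clock: 11.4
eef_pos: [570.5, -55.0, 198.8]
eef_rot: [3.141, -0.004, -0.0]
wrist_force: [0.0, 0.6, -4.2]
finger_gap: 35.7
finger_force: 30.0
```

Call:
{"api": "arm_command", "payload": {
  "steps": [
    [0.25,-6,20,0,0],
    [0.25,-16,53,0,0],
    [0.25,-28,93,0,0],
    [0.25,-40,133,0,0],
    [0.25,-53,173,0,0],
    [0.25,-65,213,0,0],
    [0.25,-75,246,0,0],
    [0.25,-80,263,0,0],
    [0.25,-80,263,0,0],
    [0.25,-80,263,30,0],
    [0.25,-80,263,60,0],
    [0.25,-80,263,85,0],
    [0.25,-80,263,102,0],
    [0.25,-80,263,112,0],
    [0.25,-80,263,118,0],
    [0.25,-80,263,118,0],
    [0.25,-80,263,118,0]
  ]
}}

```text
clock: 13.52
eef_pos: [489.9, -318.1, 79.0]
eef_rot: [3.141, -0.001, -0.0]
wrist_force: [0.7, -0.2, -3.1]
finger_gap: 35.6
finger_force: 30.0
```

```bash
python3 - <<'E'
from h import *
c=imaging.camera('wrist');save('w4',c['img'])
E
```

```text
(no output)
```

View pics/w4.png

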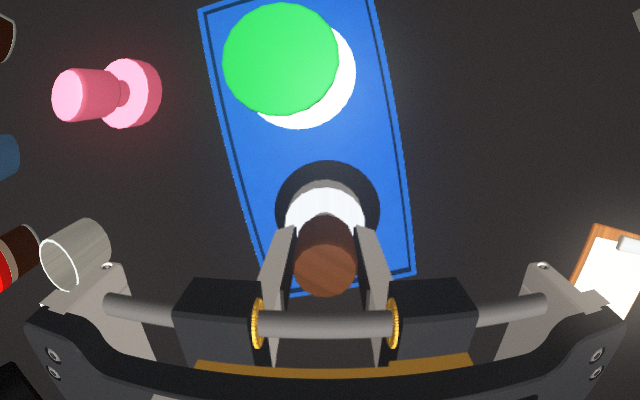

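Tamper base (325,205) sits within the black mat (327,208), green jar on the white mat. Release and go to the red jar.

Call:
{"api": "arm_command", "payload": {
  "steps": [
    [0.25,0,0,1,0],
    [0.5,0,0,1,0],
    [0.7,0,0,1,0],
    [0.7,0,0,1,0],
    [0.7,0,0,1,0],
    [0.7,0,0,-20,0],
    [0.7,0,0,-60,0],
    [0.9,0,0,-110,0],
    [1,-4,-30,-120,0],
    [1,-11,-80,-120,0],
    [1,-19,-130,-120,0],
    [1,-26,-180,-120,0],
    [1,-33,-230,-120,0],
    [1,-40,-280,-120,0],
    [1,-48,-330,-120,0],
    [1,-55,-370,-120,0],
    [1,-55,-381,-110,0],
    [1,-55,-381,-100,0],
    [1,-55,-381,-100,0]
  ],
  "force": 20
}}

```text
clock: 15.95
eef_pos: [434.5, 62.1, 177.4]
eef_rot: [3.141, 0.002, -0.001]
wrist_force: [0.3, 0.8, -0.3]
finger_gap: 93.4
finger_force: 0.0
```

```bash
python3 - <<'E'
from h import *
print(monitor.read_state()['eef_pos'])
c=imaging.camera('wrist');save('w5',c['img'])
h=cv2.cvtColor(c['img'],cv2.COLOR_RGB2HSV).astype(int);H,S,V=h[...,0],h[...,1],h[...,2]
m=(((H<8)|(H>172))&(S>150)&(V>120)).astype(np.uint8)
n,l,s,ce=cv2.connectedComponentsWithStats(m);i=1+s[1:,4].argmax();print(ce[i],s[i],wpx2w(c,*ce[i],80))
E
```

```text
[434.53347436  62.10073906 177.43291557]
[324.18703976 197.45125184] [ 291  165   67   66 3395] [436.91766917  62.23432532]
```

View pics/w5.png

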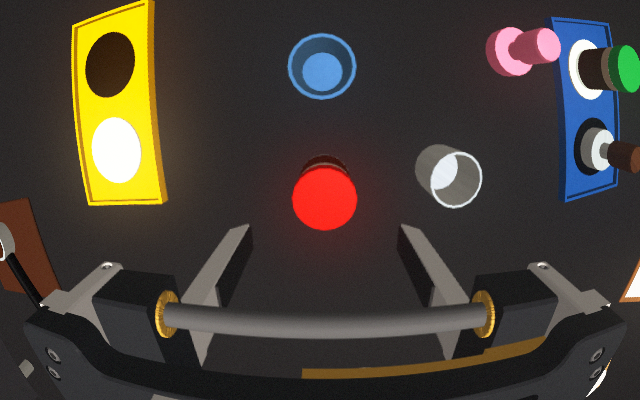

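Red lid at (324,197) between the fingers; steel cup (449,177) and blue cup (322,67) clear; tamper and green jar upright on the blue tray.

Call:
{"api": "arm_command", "payload": {
  "steps": [
    [1,1,0,30,0],
    [1,1,0,60,0],
    [1,1,0,86,0],
    [1,1,0,106,0],
    [1,1,0,106,0],
    [0.5,1,0,106,0],
    [0.5,1,0,106,0],
    [0.5,1,0,106,0],
    [0.5,1,0,106,0],
    [0.5,1,0,106,0],
    [0.5,1,0,106,0],
    [0.5,1,0,96,0],
    [0.5,1,0,76,0],
    [0.5,1,0,46,0],
    [0.5,1,0,10,0],
    [0.5,1,0,-24,0],
    [0.5,1,0,-24,0]
  ],
  "force": 20
}}

```text
clock: 18.12
eef_pos: [436.4, 63.2, 204.5]
eef_rot: [-3.141, -0.004, -0.0]
wrist_force: [-0.1, 0.9, -3.0]
finger_gap: 57.7
finger_force: 20.0
```

Call:
{"api": "arm_command", "payload": {
  "steps": [
    [0.5,3,-20,0,0],
    [0.5,8,-53,0,0],
    [0.5,14,-93,0,0],
    [0.5,20,-133,0,0],
    [0.5,27,-173,0,0],
    [0.5,33,-213,0,0],
    [0.5,38,-246,0,0],
    [0.5,41,-265,0,0],
    [0.5,41,-265,0,0],
    [0.5,41,-265,30,0],
    [0.5,41,-265,60,0],
    [0.5,41,-265,85,0],
    [0.5,41,-265,102,0],
    [0.5,41,-265,112,0],
    [0.5,41,-265,118,0],
    [0.5,41,-265,118,0],
    [0.5,41,-265,118,0]
  ]
}}

```text
clock: 20.25
eef_pos: [477.0, 328.2, 85.0]
eef_rot: [-3.141, -0.001, -0.0]
wrist_force: [-0.1, -0.4, -1.5]
finger_gap: 57.8
finger_force: 20.0
```

```bash
python3 - <<'E'
from h import *
c=imaging.camera('wrist');save('w6',c['img'])
E
```

```text
(no output)
```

View pics/w6.png

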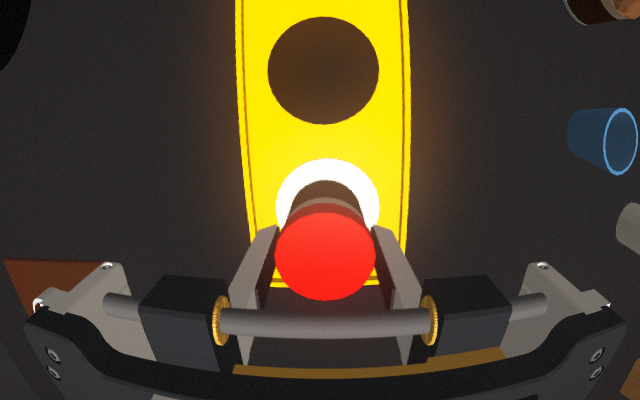

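Red jar (325,255) is centred over the white mat (327,205). Release and go to the dosing cup.

Call:
{"api": "arm_command", "payload": {
  "steps": [
    [0.5,0,0,1,0],
    [0.75,0,0,1,0],
    [1,0,0,1,0],
    [1,0,0,1,0],
    [1,0,0,1,0],
    [1,0,0,-20,0],
    [1,0,0,-60,0],
    [1,0,0,-110,0],
    [1,-2,30,-120,0],
    [1,-6,80,-120,0],
    [1,-10,130,-120,0],
    [1,-13,180,-120,0],
    [1,-17,230,-120,0],
    [1,-21,280,-120,0],
    [1,-25,330,-120,0],
    [1,-28,375,-110,0],
    [1,-28,395,-100,0],
    [1,-28,395,-90,0],
    [1,-28,395,-90,0]
  ]
}}

```text
clock: 22.68
eef_pos: [448.5, -66.3, 173.9]
eef_rot: [-3.141, 0.001, 0.0]
wrist_force: [0.0, -0.5, -0.0]
finger_gap: 94.0
finger_force: 0.0
```

```bash
python3 - <<'E'
from h import *
print(monitor.read_state()['eef_pos'])
c=imaging.camera('wrist');save('w7',c['img'])
for d in trace(c,'dosing_cup')[:2]: print(d['p'],d['rect'])
for d in [(-29,0),(29,0),(0,29),(0,-29)]:pass
E
```

```text
[448.47286775 -66.27460747 173.88924198]
0.65 [326.0, 190.7, 65.0, 65.2]
```

View pics/w7.png

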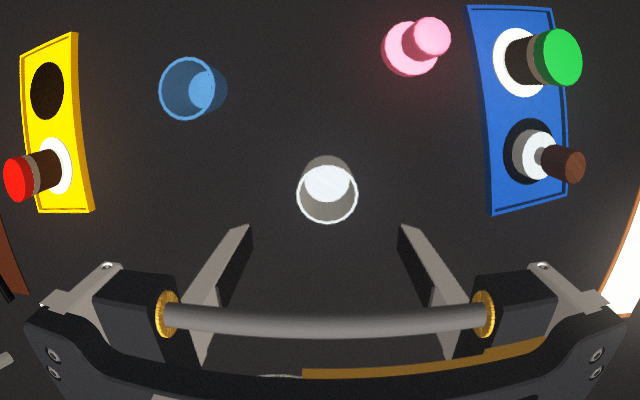

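Steel cup rim at (327,192), centred between the fingers; red jar, tamper and green jar stand upright on their mats.

Call:
{"api": "arm_command", "payload": {
  "steps": [
    [1,1,1,40,0],
    [1,1,1,80,0],
    [1,1,1,110,0],
    [1,1,1,134,0],
    [1,1,1,134,0],
    [0.5,1,1,134,0],
    [0.5,1,1,134,0],
    [0.5,1,1,134,0],
    [0.5,1,1,134,0],
    [0.5,1,1,134,0],
    [0.5,1,1,134,0],
    [0.5,1,1,124,0],
    [0.5,1,1,104,0],
    [0.5,1,1,74,0],
    [0.5,1,1,40,0],
    [0.5,1,1,4,0],
    [0.5,1,1,4,0]
  ],
  "force": 15
}}

```text
clock: 24.9
eef_pos: [450.6, -68.1, 172.8]
eef_rot: [3.141, -0.004, -0.0]
wrist_force: [0.2, 0.3, -1.5]
finger_gap: 56.8
finger_force: 14.9
```

Call:
{"api": "arm_command", "payload": {
  "steps": [
    [0.5,7,-20,0,0],
    [0.5,21,-60,0,0],
    [0.5,36,-105,0,0],
    [0.5,52,-150,0,0],
    [0.5,68,-195,0,0],
    [0.5,83,-240,0,0],
    [0.5,99,-285,0,0],
    [0.5,114,-330,0,0],
    [0.5,129,-372,0,0],
    [0.5,137,-397,0,0],
    [0.5,137,-397,0,0],
    [0.5,137,-397,30,0],
    [0.5,137,-397,60,0],
    [0.5,137,-397,85,0],
    [0.5,137,-397,102,0],
    [0.5,137,-397,112,0],
    [0.5,137,-397,118,0],
    [0.5,137,-397,118,0],
    [0.5,137,-397,118,0]
  ]
}}

```text
clock: 27.28
eef_pos: [587.1, 329.1, 53.2]
eef_rot: [-3.141, -0.001, -0.0]
wrist_force: [0.0, 0.2, -1.8]
finger_gap: 56.3
finger_force: 14.9
```

```bash
python3 - <<'E'
from h import *
c=imaging.camera('wrist');save('w8',c['img'])
E
```

```text
(no output)
```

View pics/w8.png

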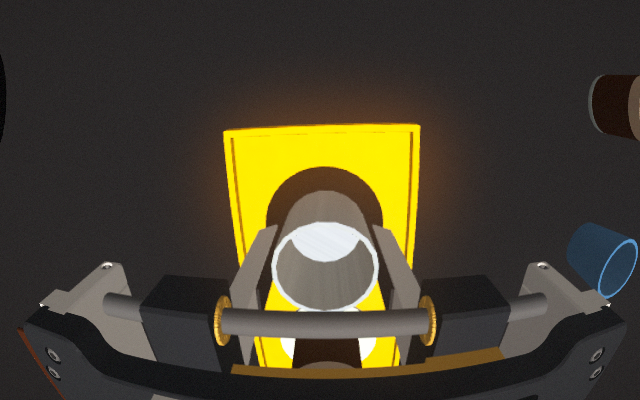

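Cup (325,265) is centred over the black mat (325,215). Release, rise, and back off, then check from the top.

Call:
{"api": "arm_command", "payload": {
  "steps": [
    [0.5,0,0,1,0],
    [0.75,0,0,1,0],
    [1,0,0,1,0],
    [1,0,0,1,0],
    [1,0,0,1,0],
    [1,0,0,-20,0],
    [1,0,0,-60,0],
    [1,0,0,-110,0],
    [1,-20,30,-150,0],
    [1,-40,70,-150,0],
    [1,-70,120,-150,0],
    [1,-100,170,-150,0],
    [1,-130,220,-150,0],
    [1,-160,270,-150,0],
    [1,-180,310,-150,0],
    [1,-200,330,-150,0],
    [1,-200,330,-150,0],
    [1,-200,330,-150,0]
  ]
}}

```text
clock: 29.58
eef_pos: [387.3, -0.7, 203.3]
eef_rot: [3.142, -0.002, -0.0]
wrist_force: [0.1, -0.4, -0.1]
finger_gap: 94.0
finger_force: 0.0
```

```bash
python3 - <<'E'
from h import *
c=imaging.camera('top'); T={}
B=np.array([[595.4,-296.9],[487.8,-318.6]]);Y=np.array([[475.2,326.7],[585.1,329.8]])
for t,z,h in [('green_jar',91,B[0]),('tamper',35,B[1]),('red_jar',91,Y[0]),('dosing_cup',71,Y[1])]:
    u,v=proj(c,[*h,z]); print(t,'expect',u.round(1),v.round(1),[(round(float(d['p']),2),np.round(d['rect'],1).tolist()) for d in find_in(c,t)][:3])
save('end',cv2.resize(c['img'][100:300,140:490],(800,457),interpolation=cv2.INTER_CUBIC))
hsv=cv2.cvtColor(c['img'],cv2.COLOR_RGB2HSV).astype(int);H,S,V=[hsv[...,i] for i in range(3)]
for n,m,b in [('green',(abs(H-65)<20)&(S>120)&(V>90),B[0]),('red',((H<8)|(H>172))&(S>150)&(V>120),Y[0])]:
    k,l,s,ce=cv2.connectedComponentsWithStats(m.astype(np.uint8));i=1+s[1:,4].argmax();print(n,s[i,4],px2w(c,*ce[i],91)-b)
E
```

```text
green_jar expect 445.8 197.7 [(0.86, [439.5, 198.8, 32.6, 29.7]), (0.83, [345.7, 120.7, 21.0, 31.7]), (0.83, [392.5, 136.2, 30.3, 30.9])]
tamper expect 446.2 242.5 [(0.95, [382.4, 201.4, 23.4, 22.5]), (0.59, [447.7, 243.5, 30.4, 23.8])]
red_jar expect 174.3 244.8 [(0.85, [180.0, 246.1, 39.6, 26.3])]
dosing_cup expect 178.4 196.9 [(0.57, [181.2, 198.8, 33.2, 24.5])]
green 468 [-0.62458178  3.0219296 ]
red 486 [-0.25935373 -2.1234897 ]
```

View pics/end.png

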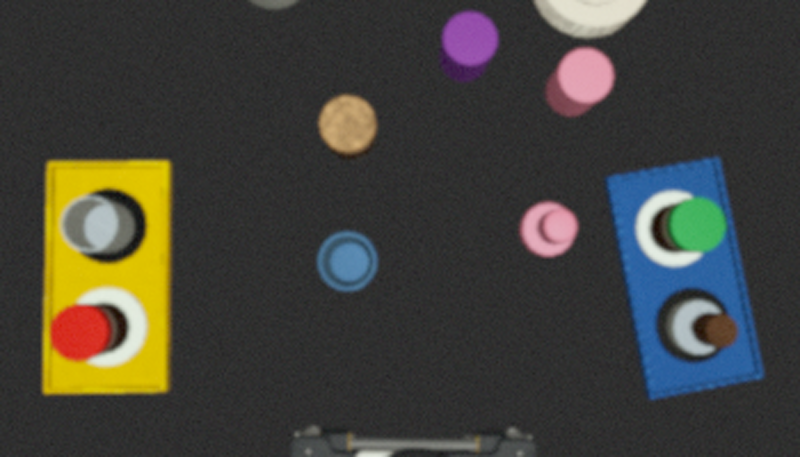

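Top view: all four stand upright and centred on their mats (errors about 3 mm or less for the jars); cork jar (348,124) and blue cup (348,261) are unmoved, and the arm is clear.

```bash
python3 -c "
from cell import job
print(job.sign_off())"
```

```text
the job is handed in; nothing more can be done
None
```

Both station kits are made up and the job is handed in at about 30 s on the robot's clock; the last top picture shows all four things upright on their mats, with the cork-lidded jar and blue cup where they were; sign-off returned no verdict.

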